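# Screw the camera adapter into a microscope head's inclined port

## Task

Take the camera adapter from the blue pad and screw it into the inclined port of the microscope head: set its lugs on the thread, turn it backward (anticlockwise) until it drops a step, then forward (clockwise) until it is fully home with its flange down on the rim of the port. Let go of it there, and leave the eyepiece, the slide box and the bottle undisturbed.

Things in the scene. Friction and masses are not known exactly. Their poses are not given: they have to be found in the camera images.
- adapter_mid (a point): Centre of the loose camera adapter, a turned tube 95 mm long, 260 g, standing on the pad, 47 mm above its lower end. z: its axis, to the lens end. From the lower end: nose 42 mm in diameter, chamfered; three lugs; flange 68 mm in diameter at 31.5 to 37.5 mm; black ribbed grip 50 mm in diameter at 37.5 to 85 mm (take it here); end ring 40 mm in diameter to 95 mm.
- adapter_lugs (a point): On the adapter's axis at the underside of its three radial steel lugs, 12 mm above its lower end. Lugs are 4.5 mm wide, 4 mm thick, tips at a radius of 26.5 mm, 120 degrees apart, the first along the x axis of this frame.
- port: Port of the microscope head: a fixed aluminium tube, 72 mm outside, 56 mm inside diameter. Origin at the centre of its rim; z points out along its axis, 24 degrees from vertical, leaning to the head's -x side (roughly to the robot). Radial clearance to the adapter is 1.5 mm. The adapter stays put if let go in the port. Fully home: adapter_mid 16.5 mm outside the rim, flange 1 mm from the rim.
- thread_mid (a point): On the port's axis 12 mm inside the rim, amid a brass thread, 45 mm clear diameter, with three starts 120 degrees apart. Its turned position differs every time and is not given. Clockwise (looking in) each start has: entry gap, 22 degrees, floor 16 mm below the rim; ridge, 93 degrees, crest 6 to 8 mm below, over a groove, 55 degrees, sinking from 16 to 18.5 mm; stop, 5 degrees, top 2 mm below.
- thread_floor (a point): On the port's axis 16 mm inside the rim, level with the gap floors. Lugs set in at random mostly rest on ridges (adapter_mid 27 to 29 mm outside the rim; 33 mm on stops), where forward turning soon jams on the stops. Backward (anticlockwise), at most 1.95 rad, they fall into the gaps (adapter_mid 19 mm). Then 0.9 to 1.2 rad forward takes them down under the ridges to the groove's end: home.
- head: Microscope head held in a service cradle, fixed: white body with a turquoise top, footprint 190 by 150 mm, about 140 mm high without the port. Origin on the bench; the centre of the port's rim is 25 mm towards its -x and 170 mm above the bench.
- pad: Blue cloth-covered board, 160 by 130 by 6 mm, fixed, on which the adapter stands. Origin at the centre of its underside.
- eyepiece_mid (a point): Centre of a loose black eyepiece standing on the bench, 42 mm in diameter, 60 mm high. Leave it.
- slidebox_mid (a point): Centre of a loose blue slide box with clear lid, 102 by 82 by 34 mm high. Leave it.
- bottle_mid (a point): Centre of a loose small bottle, 42 mm in diameter, 85 mm high. Leave it.
Things that resemble listed ones, but are neither listed nor needed, are in the scene too. There is more than one size of the part that bears adapter_mid; the job needs the larger.

How it is judged:
By the outcome, as a careful person would: the job done as asked, in the order asked, and still so for the second after the job is handed in, with the robot touching nothing.
It also fails if it takes over 72 s, if anything falls off the work surface, if the arm or the gripper's body presses on something with over 40 N, if the wrist force passes 120 N, or if a joint passes its speed limit or range.

## Robot

A 6-joint arm with a two-finger parallel gripper is mounted at the origin on the work surface. World frame = base frame: x ahead of the robot, y to its left, z up, the work surface at z = 0. Lengths are in m, angles in rad, forces in N, time in s.
With the tool pointing down it reaches from about 0.4 to 0.825 m from the base axis. Payload 7 kg.
Tool frame: the origin (TCP) lies between the finger pads; the fingertips stand 11 mm ahead of it and the grasp point (between the pads) lies 8 mm behind it (arm.tips_ahead is the distance from the TCP to the fingertips, in m); z points along the fingers, x is the direction in which the jaws open and shut, and the axes are right-handed (so a half turn about z gives the same grasp; the last joint's range is limited). The gripper opens to 88 mm and grips with 3 to 60 N. Pads are 19 mm wide; open, the fingers measure 130 mm over their backs; the gripper's body (78 mm by 193 mm) begins 47 mm behind the grasp point.
Start: joints at [1.571, 0.359, 0.012, 0, -1.224, -0.288], TCP at [0.192, 0.647, 0.238] pointing down, gripper open.
Joint ranges: [-3.07, 3.07], [-1.43, 2.12], [-1.02, 1.25], [-3.03, 1.67], [-3.05, -0], [-3.03, 3.03]. Speed limits (rad/s): [2.39, 2.39, 3.01, 3.14, 3.14, 3.14].

## Interface

Orientations are given as [roll, pitch, yaw] about the fixed x, y, z axes, in that order (R = Rz(yaw) Ry(pitch) Rx(roll)).
In Python, from station import arm, optics, finder gives the robot as it stands. The module is installed in compiled form; this text tells all that it offers.
- The arm moves only by the tool apply_moves, never from a script. Its argument "increments" is one flat list of numbers, 6 for each row, row after row: the shift along the world's x, y, z in m, then the turn, a rotation vector about the world's x, y, z in rad. In form: [tx, ty, tz, rx, ry, rz, tx, ty, tz, rx, ry, rz, ...]. A call has 1 to 20 rows; each row shifts and turns the pose as measured when the row begins; what a row does not reach is not made up. A row lasts 1/12 s, in which the tool goes at most 41.7 mm and 7.16 degrees, less where a joint would pass 70% of its speed; a pose out of reach is approached as far as the arm can. A call with a gripper value outside its range is refused whole. "hand" is the closure, from 0 (fully open) to 1 (shut), set as the call begins (left out, the last holds). The fingers move at their own pace and stop on an object; "force" is the grip in N (left out, the last holds). Time passes only in rows, so rows that do not move let the fingers close. It gives the time, the measured TCP pose, the force and the opening at its end, in the units of the state.
- arm.get_state(): the state, without advancing time (a new reading comes with each control period).
- optics.grab_frame(name): name is "side" or "top" or "wrist"; returns the picture (420x560x3 uint8, red, green, blue); there is no depth.
- optics.camera_model(name): a dict with "fx", "fy", "cx", "cy" (pixels), "world_to_cam" (4x4, takes a point from world to camera coordinates); the wrist camera has in their place "T_tool_cam" (4x4, takes a point from camera to tool coordinates, whose origin is the TCP and whose axes are the tool frame's). Camera axes: x right, y up, looking along -z (the intrinsics and any distortion apply to the point x, -y, -z); pixel columns grow to the right and rows downward; lengths in m; the calibration is good to about 2 mm. The wrist camera is an equidistant fisheye: a pixel r from the principal point sees the ray r / f radians off the axis. A picture is of the moment at which its call begins: read the wrist's pose just before it. camera_model takes no time and is no camera call.
- arm.job_done(): hands the job in, once; it reports no verdict.
Trained networks look in the newest picture that a camera, given by its name, has taken for a name from the list of things; names that differ only in an ending like _2 or _b are one class to them, and where a whole thing is asked for, a point or a joint stands for the part that bears it (a point fixed in the world has none). Each returns a list of dicts, best first, with "conf" (0 to 1); they miss things now and then, are a little off and sometimes report something else, mostly with a low value. They report only what shows in the picture. A call takes as long as a camera call. They do not tell look-alikes from the thing itself.
- finder.find_in(camera, name): "box" ([left, top, right, bottom] in pixels, round what is visible of it).
- finder.landmark_of(camera, name): "point" ([column, row] in pixels: a listed point, or the origin of a listed thing).
The state is a dict: "t": time; "q": joint angles; "qd": joint speeds; "joint_efforts": joint torques, N m; "eef_pos": TCP position; "ee_rot": TCP orientation; "force": force on the tool from outside, world axes, zero at the start; "moment": the same for the moment, N m; "width": finger opening in m.
Only numpy, scipy, OpenCV 4.12 (cv2) and the standard library are available. Lean on these libraries where they do the work, as an engineer would, in place of code of your own. Each camera call takes 0.05 s, during which the arm holds its last target. There are 200 camera calls.

## Working session

There is one attempt and no reset: what is moved stays moved. The work goes in short steps, Python scripts to look and compute and a tool call to move; the robot and the scene stay as the last step left them, time stands still between calls to the robot, and variables do not carry over. Pictures are saved under pics/ and viewed, about 8 in all and at most 12, crops included, and the job is handed in when it is done.

Besides the shell and the picture viewer there is one more tool, called after "Request:" as a command line: name --argument value ..., lists and objects as JSON in quotes. apply_moves: Moves the arm, as the interface text tells. Its arguments: {"type":"object","properties":{"increments":{"type":"array"},"hand":{"type":"number"},"force":{"type":"number"}},"required":["increments"]}

```bash
mkdir -p pics; cat > h.py <<'E'
import numpy as np, cv2
from scipy.spatial.transform import Rotation as R
from station import arm, optics, finder
def grab(n,f=None):
    im=optics.grab_frame(n)
    if f: cv2.imwrite('pics/'+f,im[:,:,::-1])
    return im
def proj(n,P):
    m=optics.camera_model(n);T=np.array(m['world_to_cam'])
    p=T[:3,:3]@np.array(P)+T[:3,3]
    return np.array([m['cx']+m['fx']*p[0]/-p[2], m['cy']+m['fy']*-p[1]/-p[2]])
def ray(n,px):
    m=optics.camera_model(n);T=np.array(m['world_to_cam'])
    d=np.array([(px[0]-m['cx'])/m['fx'],-(px[1]-m['cy'])/m['fy'],-1.])
    C=-T[:3,:3].T@T[:3,3]; d=T[:3,:3].T@d
    return C,d/np.linalg.norm(d)
def atz(n,px,z):
    C,d=ray(n,px); return C+d*(z-C[2])/d[2]
def tri(a,b):
    (c1,d1),(c2,d2)=a,b
    A=np.stack([d1,-d2],1);s=np.linalg.lstsq(A,c2-c1,rcond=None)[0]
    p,q=c1+s[0]*d1,c2+s[1]*d2
    return (p+q)/2,np.linalg.norm(p-q)
E
python3 - <<'E'
from h import *
np.set_printoptions(precision=4,suppress=True)
print(arm.get_state())
for n in('side','top','wrist'):
    m=optics.camera_model(n);print(n,m)
    grab(n,n+'0.png')
    for t in ('adapter_mid','adapter_lugs','port','head','pad','eyepiece_mid','slidebox_mid','bottle_mid'):
        if n=='wrist': continue
        print(n,t,[(np.round(d['point']),round(d['conf'],2)) for d in finder.landmark_of(n,t)])
    print([(np.round(d['box']),round(d['conf'],2)) for d in finder.find_in(n,'adapter_mid')])
a=cv2.imread('pics/side0.png');b=cv2.imread('pics/top0.png')
E
```

```text
{'t': 0.0, 'q': array([ 1.5711,  0.3594,  0.0111, -0.0004, -1.2241, -0.2881]), 'qd': array([-0.0005,  0.0004,  0.0005, -0.0007, -0.0016, -0.0003]), 'joint_efforts': array([ -0.0012, -58.2716,  29.3053,   6.9971,   0.0069,  -0.0002]), 'eef_pos': array([0.1914, 0.6468, 0.2366]), 'ee_rot': array([-3.1415, -0.0017, -1.8587]), 'force': array([ 0.4724, -0.3436, -0.2904]), 'moment': array([ 0.0163,  0.0077, -0.0949]), 'width': 0.08814136034453025}
side {'fx': 426.00211214449536, 'fy': 426.00211214449536, 'cx': 273.0055708536688, 'cy': 212.07289896043648, 'world_to_cam': array([[-0.9832, -0.1818, -0.0172,  0.5666],
       [ 0.1022, -0.626 ,  0.7731, -0.1446],
       [-0.1513,  0.7584,  0.634 , -0.8006],
       [ 0.    ,  0.    ,  0.    ,  1.    ]])}
side adapter_mid [(array([264., 191.]), 0.86), (array([269., 227.]), 0.62)]
side adapter_lugs [(array([272., 239.]), 0.93), (array([266., 202.]), 0.67)]
side port [(array([239., 241.]), 0.85)]
side head [(array([230., 312.]), 0.82), (array([258., 201.]), 0.19)]
side pad [(array([256., 202.]), 0.68)]
side eyepiece_mid [(array([326., 275.]), 0.8)]

[... 648 characters left out ...]
ay([365., 184.]), 0.92), (array([306., 206.]), 0.88)]
top port [(array([181., 185.]), 0.62)]
top head [(array([199., 192.]), 0.66)]
top pad [(array([179., 185.]), 0.41)]
top eyepiece_mid [(array([250., 279.]), 0.73)]
top slidebox_mid [(array([325., 283.]), 0.82)]
top bottle_mid [(array([286., 151.]), 0.73)]
[(array([348., 162., 388., 200.]), 0.71), (array([293., 187., 320., 219.]), 0.71)]
wrist {'fx': 325.19226210127806, 'fy': 325.19226210127806, 'cx': 281.8193541131359, 'cy': 203.61684264434825, 'T_tool_cam': array([[ 1.    , -0.0019,  0.0005,  0.0004],
       [-0.0017, -0.9616, -0.2745, -0.0731],
       [ 0.001 ,  0.2745, -0.9616, -0.1464],
       [ 0.    ,  0.    ,  0.    ,  1.    ]])}
[]
```

```bash
python3 - <<'E'
import cv2,numpy as np
s=cv2.imread('pics/side0.png')[140:360,150:390];t=cv2.imread('pics/top0.png')[100:340,120:420]
s=cv2.resize(s,None,fx=1.65,fy=1.65*1.3*0+1.65,interpolation=3);t=cv2.resize(t,None,fx=1.3,fy=1.3,interpolation=3)
H=max(s.shape[0],t.shape[0]);c=np.zeros((H,s.shape[1]+t.shape[1],3),np.uint8)
c[:s.shape[0],:s.shape[1]]=s;c[:t.shape[0],s.shape[1]:]=t
cv2.imwrite('pics/c1.png',c);print(c.shape)
from h import *
np.set_printoptions(precision=4,suppress=True)
P=lambda a,b:print(*tri(ray('side',a),ray('top',b)))
P((264,191),(367,180));P((272,239),(306,206));P((269,227),(309,199));P((239,241),(181,185));P((230,312),(199,192));P((326,275),(250,279));P((335,231),(325,283));P((222,233),(286,151))
E
```

```text
(363, 786, 3)
[ 0.621  -0.1368  0.0557] 0.0005492843345200348
[ 0.5848 -0.0344  0.0074] 0.0002917875648908527
[ 0.5922 -0.038   0.0375] 0.0021022935068488358
[0.5986 0.1556 0.1758] 0.0009981911376028317
[ 0.6216  0.1606 -0.0006] 0.008614961910641877
[0.46   0.0683 0.0284] 0.0037155846272458604
[ 0.4508 -0.0609  0.0263] 0.006419058909987891
[ 0.6808 -0.0002  0.0406] 0.003354971410459765
```

View pics/c1.png

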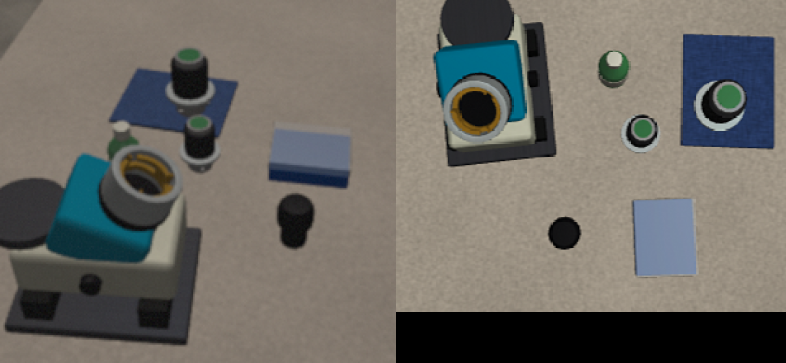

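Two adapters can be confused. The larger stands on the blue pad (side 264,191; top 367,180), and a smaller look-alike stands on the bench (side 269,227; top 309,199). The job needs the one on the pad. I'll look at the port from close by first, since it is on the way.

Request:
apply_moves --increments '[0.0177,-0.0248,0.006,0,0,-0.065,0.0177,-0.0248,0.006,0,0,-0.065,0.0177,-0.0248,0.006,0,0,-0.065,0.0177,-0.0248,0.006,0,0,-0.065,0.0177,-0.0248,0.006,0,0,-0.065,0.0177,-0.0248,0.006,0,0,-0.065,0.0177,-0.0248,0.006,0,0,-0.065,0.0177,-0.0248,0.006,0,0,-0.065,0.0177,-0.0248,0.006,0,0,-0.065,0.0177,-0.0248,0.006,0,0,-0.065,0.0177,-0.0248,0.006,0,0,-0.065,0.0177,-0.0248,0,0,0,-0.065,0.0177,-0.0248,0,0,0,-0.065,0.0177,-0.0248,0,0,0,-0.065,0.0177,-0.0248,0,0,0,-0.065,0.0177,-0.0248,0,0,0,-0.065,0.0177,-0.0248,0,0,0,-0.065,0.0177,-0.0248,0,0,0,-0.065,0.0177,-0.0248,0,0,0,-0.065,0.0177,-0.0248,0,0,0,-0.065]'

```text
t: 2.77
eef_pos: [0.5543, 0.1296, 0.3087]
ee_rot: [3.137, 0.007, 3.072]
force: [0.6, 0.1, 0.4]
width: 0.088
```

Request:
apply_moves --increments '[0,0,0,0,-0.105,0,0,0,0,0,-0.105,0,0,0,0,0,-0.105,0,0,0,0,0,-0.105,0,0,0,0,0,0,0]'

```text
t: 3.18
eef_pos: [0.5577, 0.1191, 0.2977]
ee_rot: [3.109, 0.428, 3.048]
force: [-2.1, -2.3, -4.1]
width: 0.0875
```

```bash
cat >> h.py <<'E'
def wray(px,st):
    m=optics.camera_model('wrist');T=np.array(m['T_tool_cam'])
    v=np.array([px[0]-m['cx'],px[1]-m['cy']]);r=np.hypot(*v);th=r/m['fx']
    d=np.array([np.sin(th)*v[0]/r,-np.sin(th)*v[1]/r,-np.cos(th)])
    Rt=R.from_euler('xyz',st['ee_rot']).as_matrix()
    return Rt@T[:3,3]+st['eef_pos'], Rt@T[:3,:3]@d
def wproj(P,st):
    m=optics.camera_model('wrist');T=np.array(m['T_tool_cam'])
    Rt=R.from_euler('xyz',st['ee_rot']).as_matrix()
    c=T[:3,:3].T@(Rt.T@(np.atleast_2d(P)-st['eef_pos']).T-T[:3,3:4])
    rho=np.hypot(c[0],c[1]);th=np.arctan2(rho,-c[2])
    return np.stack([m['cx']+m['fx']*th*c[0]/rho, m['cy']-m['fx']*th*c[1]/rho],1)
E
python3 - <<'E'
from h import *
np.set_printoptions(precision=4,suppress=True)
st=arm.get_state();im=grab('wrist','w1.png')
print(st['q'],st['eef_pos'],st['ee_rot'])
for t in('port','thread_mid','thread_floor'): print(t,[(np.round(d['point'],1),round(d['conf'],2)) for d in finder.landmark_of('wrist',t)])
b=finder.find_in('wrist','port');print([(np.round(d['box']),round(d['conf'],2)) for d in b])
E
```

```text
[ 0.7189 -0.0912 -0.6188  0.416  -0.7603 -1.0686] [0.5577 0.1191 0.2977] [3.1088 0.4276 3.0476]
port [(array([306.5, 234. ]), 0.6)]
thread_mid [(array([302.2, 234. ]), 0.85)]
thread_floor [(array([305.3, 231.1]), 0.62)]
[(array([268., 188., 346., 273.]), 0.81)]
```

View pics/w1.png

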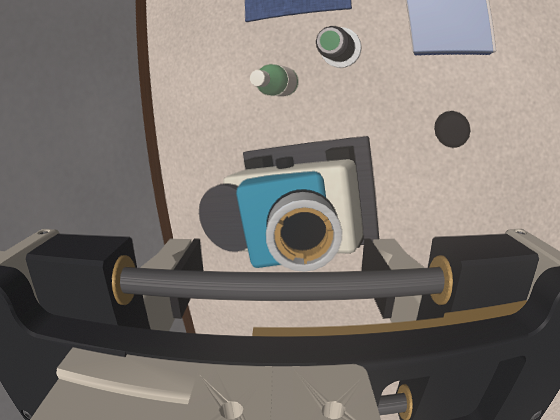

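The port shows at (303,233), with its white rim and brass thread visible. The smaller adapter is at (333,42) and the pad is at the top edge. Next I'll fit the rim circles in all three cameras.

```bash
cat > fit.py <<'E'
from h import *
from scipy.optimize import minimize
def frame(p):  # x,y,yaw (port leaning -x_head)
    a=np.deg2rad(24);Rz=R.from_euler('z',p[2]).as_matrix()
    Rp=Rz@R.from_euler('y',-a).as_matrix()
    return Rp,np.array([p[0],p[1],0.170])
ph=np.linspace(0,2*np.pi,180,endpoint=False)
def circ(p,r,z=0):
    Rp,o=frame(p);return o+(Rp@np.array([r*np.cos(ph),r*np.sin(ph),0*ph+z])).T
def cam_fun(n,st):
    if n=='wrist': return lambda P:wproj(P,st)
    return lambda P:np.array([proj(n,q) for q in P])
def score(p,G,pf,ofs=(0,0)):
    s=0
    for r,sg in((.036,1),(.028,1)):
        uv=pf(circ(p,r)).astype(np.float32)+np.float32(ofs)
        s+=np.mean(cv2.remap(G,uv[:,0],uv[:,1],1))
    return s
def grad(im):
    g=cv2.GaussianBlur(im.astype(np.float32),(0,0),1.2)
    return np.sqrt(sum(cv2.Sobel(g[:,:,c],-1,1,0)**2+cv2.Sobel(g[:,:,c],-1,0,1)**2 for c in range(3)))
E
python3 - <<'E'
from fit import *
np.set_printoptions(precision=4,suppress=True)
st=arm.get_state()
rd=lambda f:cv2.imread('pics/'+f)[:,:,::-1]
I=[('wrist',rd('w1.png'))]+[(n,rd(n+'0.png')) for n in('side','top')]
C=[(grad(i),cam_fun(n,st)) for n,i in I]
p0=np.array([.5986,.1556,.08])
def best(Cs):
    f=lambda p:-sum(score(p,G,pf) for G,pf in Cs)
    c=[(f(p0+[dx,dy,dw]),dx,dy,dw) for dx in np.arange(-.012,.013,.004) for dy in np.arange(-.012,.013,.004) for dw in(-.15,0,.15)]
    b=min(c);r=minimize(f,p0+b[1:],method='Nelder-Mead',options=dict(initial_simplex=p0+np.array(b[1:])+np.array([[0,0,0],[.003,0,0],[0,.003,0],[0,0,.1]])))
    return r.x,r.fun
for k in([0],[1],[2],[0,1,2]): 
    x,f=best([C[i] for i in k]);print(k,x,f)
im=cv2.resize(I[0][1][140:300,220:400],None,fx=4,fy=4,interpolation=3)[:,:,::-1].copy()
for r in(.036,.028):
    uv=((C[0][1](circ(x,r))-[220,140]+.5)*4).astype(np.int32);cv2.polylines(im,[uv],True,(0,0,255),1)
cv2.imwrite('pics/f1.png',im[:600])
E
```

```text
[0] [0.6103 0.1691 0.5414] -403.7019958496094Traceback (most recent call last):
  File "<stdin>", line 14, in <module>
  File "<stdin>", line 10, in best
  File "<stdin>", line 9, in <lambda>
  File "<stdin>", line 9, in <genexpr>
  File "fit.py", line 16, in score
    uv=pf(circ(p,r)).astype(np.float32)+np.float32(ofs)
       ~~^^^^^^^^^^^
  File "fit.py", line 12, in <lambda>
    return lambda P:np.array([proj(n,q) for q in P])
                              ~~~~^^^^^
  File "h.py", line 9, in proj
    m=optics.camera_model(n);T=np.array(m['world_to_cam'])
ValueError: time passes only in moves, steps and waits
```

```bash
cat >> h.py <<'E'
import functools,types
optics=types.SimpleNamespace(grab_frame=optics.grab_frame,camera_model=functools.lru_cache(None)(optics.camera_model))
E
cat > run1.py <<'E'
from fit import *
np.set_printoptions(precision=4,suppress=True)
st=arm.get_state()
rd=lambda f:cv2.imread('pics/'+f)[:,:,::-1]
I=[('wrist',rd('w1.png'))]+[(n,rd(n+'0.png')) for n in('side','top')]
C=[(grad(i),cam_fun(n,st)) for n,i in I]
p0=np.array([.5986,.1556,.08])
def best(Cs):
    f=lambda p:-sum(score(p,G,pf) for G,pf in Cs)
    c=[(f(p0+[dx,dy,dw]),dx,dy,dw) for dx in np.arange(-.012,.013,.004) for dy in np.arange(-.012,.013,.004) for dw in(-.15,0,.15)]
    b=min(c);r=minimize(f,p0+b[1:],method='Nelder-Mead',options=dict(initial_simplex=p0+np.array(b[1:])+np.array([[0,0,0],[.003,0,0],[0,.003,0],[0,0,.1]])))
    return r.x,r.fun
for k in([0],[1],[2],[1,2],[0,1,2]): 
    x,f=best([C[i] for i in k]);print(k,x,f,[score(x,*c) for c in C])
im=cv2.resize(I[0][1][170:290,240:380],None,fx=4,fy=4,interpolation=3)[:,:,::-1].copy()
im2=cv2.resize(I[1][1][190:310,190:290],None,fx=4,fy=4,interpolation=3)[:,:,::-1].copy()
for r in(.036,.028):
    uv=((C[0][1](circ(x,r))-[240,170]+.5)*4).astype(np.int32);cv2.polylines(im,[uv],True,(0,0,255),1)
    uv=((C[1][1](circ(x,r))-[190,190]+.5)*4).astype(np.int32);cv2.polylines(im2,[uv],True,(0,0,255),1)
cv2.imwrite('pics/f1.png',np.hstack([im,im2])[:,:800])
E
python3 run1.py
```

```text
[0] [0.6103 0.1691 0.5414] -403.7019958496094 [np.float32(403.702), np.float32(192.21399), np.float32(277.6974)]
[1] [0.5979 0.1566 0.1493] -380.6170654296875 [np.float32(208.20375), np.float32(380.61707), np.float32(450.16846)]
[2] [ 0.5991  0.1571 -0.0699] -486.53521728515625 [np.float32(218.96773), np.float32(293.095), np.float32(486.53522)]
[1, 2] [0.5987 0.1568 0.1549] -846.4403076171875 [np.float32(215.20964), np.float32(373.16473), np.float32(473.27557)]
[0, 1, 2] [0.5989 0.1569 0.164 ] -1062.578125 [np.float32(216.70816), np.float32(370.49854), np.float32(475.37146)]
```

View pics/f1.png

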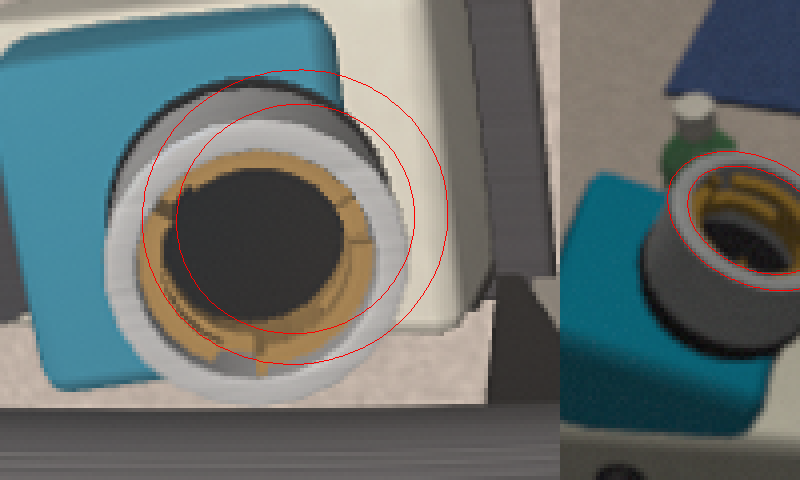

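Side and top agree on the port at (0.599, 0.157) with head yaw about 0.155. The wrist overlay is about 13 px off, possibly because the arm was still moving at the picture. I'll take a fresh wrist picture.

```bash
cat > run2.py <<'E'
import sys
s=open('run1.py').read().replace("rd('w1.png')","grab('wrist','w2.png')").split('im=cv2.resize')[0]
s=s.replace("print(k,","print(k,st['eef_pos'],st['ee_rot'],")
exec(s)
print(wproj(frame([.5987,.1568,.155])[1],st), st['q'])
print([(np.round(d['point'],1),round(d['conf'],2)) for d in finder.landmark_of('wrist','port')])
E
python3 run2.py
```

```text
[0] [0.5662 0.1254 0.3075] [3.0984 0.4332 3.0434] [ 0.5908  0.1471 -0.1608] -284.7972106933594 [np.float32(284.7972), np.float32(190.71255), np.float32(318.3636)]
[1] [0.5662 0.1254 0.3075] [3.0984 0.4332 3.0434] [0.5979 0.1566 0.1493] -380.6170654296875 [np.float32(280.34192), np.float32(380.61707), np.float32(450.16846)]
[2] [0.5662 0.1254 0.3075] [3.0984 0.4332 3.0434] [ 0.5991  0.1571 -0.0699] -486.53521728515625 [np.float32(236.48042), np.float32(293.095), np.float32(486.53522)]
[1, 2] [0.5662 0.1254 0.3075] [3.0984 0.4332 3.0434] [0.5987 0.1568 0.1549] -846.4403076171875 [np.float32(246.40202), np.float32(373.16473), np.float32(473.27557)]
[0, 1, 2] [0.5662 0.1254 0.3075] [3.0984 0.4332 3.0434] [0.5971 0.1573 0.1029] -1136.726806640625 [np.float32(356.5957), np.float32(365.89093), np.float32(414.24017)]
[[313.7356 224.9423]] [ 0.7164 -0.0836 -0.5889  0.407  -0.7695 -1.0573]
[(array([280.7,  70.1]), 0.69), (array([318.5, 225.1]), 0.66)]
```

```bash
cat > run3.py <<'E'
from fit import *
np.set_printoptions(precision=4,suppress=True)
st=arm.get_state()
rd=lambda f:cv2.imread('pics/'+f)[:,:,::-1]
I=[('wrist',grab('wrist','w3.png'))]+[(n,rd(n+'0.png')) for n in('side','top')]
C=[(grad(i),cam_fun(n,st)) for n,i in I]
f=lambda v:-sum(score(v[:3],G,pf,v[3+2*i:5+2*i]) for i,(G,pf) in enumerate(C))+ 8*np.sum(v[3:]**2)
for y0 in(0,.12,.25):
    x0=np.array([.598,.157,y0]+[0]*6);S=np.vstack([x0,x0+np.diag([.003,.003,.1]+[1.]*6)])
    r=minimize(f,x0,method='Nelder-Mead',options=dict(initial_simplex=S,maxiter=4000,maxfev=4000,adaptive=True));print(r.x,r.fun)
print(st['eef_pos'],st['ee_rot'])
E
python3 run3.py
```

```text
[ 0.5973  0.1574  0.0927  0.9663  0.1849 -0.1272 -0.4213  0.1739 -1.0745] -1224.4577346644573
[ 0.5974  0.1573  0.0992  1.1277  0.2457 -0.0537 -0.358   0.1415 -0.9665] -1223.7081929184426
[ 0.5973  0.1573  0.0883  1.0024  0.306  -0.1299 -0.3467  0.1486 -1.0284] -1224.1507621431606
[0.5662 0.1253 0.307 ] [3.0989 0.4326 3.0432]
```

```bash
cat >> h.py <<'E'
def delta(rt,pt=None):
    st=arm.get_state();Rc=R.from_euler('xyz',st['ee_rot'])
    return (None if pt is None else np.array(pt)-st['eef_pos']),(rt*Rc.inv()).as_rotvec()
E
python3 - <<'E'
from h import *
print(delta(R.from_euler('xyz',[np.pi,0,3.04]),[.621,-.137,.24]))
E
```

```text
(array([ 0.05497755, -0.2620765 , -0.06657769]), array([ 0.00180154,  0.4341106 , -0.01234044]))
```

Request:
apply_moves --increments '[0.0055,-0.0262,0,0,0.0434,0,0.0055,-0.0262,0,0,0.0434,0,0.0055,-0.0262,0,0,0.0434,0,0.0055,-0.0262,0,0,0.0434,0,0.0055,-0.0262,0,0,0.0434,0,0.0055,-0.0262,0,0,0.0434,0,0.0055,-0.0262,-0.015,0,0.0434,0,0.0055,-0.0262,-0.015,0,0.0434,0,0.0055,-0.0262,-0.015,0,0.0434,0,0.0055,-0.0262,-0.015,0,0.0434,0,0.002,-0.01,0,0,0,0,0,0,0,0,0,0,0,0,0,0,0,0,0,0,0,0,0,0]'

```text
t: 4.75
eef_pos: [0.637, -0.1558, 0.2448]
ee_rot: [3.124, -0.016, 3.054]
force: [-0.4, 0.6, 0.4]
width: 0.0876
```

```bash
python3 - <<'E'
from h import *
np.set_printoptions(precision=4,suppress=True)
st=arm.get_state();im=grab('wrist','w4.png');print(st['eef_pos'],st['ee_rot'],st['q'])
for n,z in(('adapter_mid',.053),('adapter_lugs',.018)):
  for d in finder.landmark_of('wrist',n):
    C,v=wray(d['point'],st);print(n,d['conf'],np.round(d['point']),C+v*(z-C[2])/v[2])
a=im[60:270,150:410]
cv2.imwrite('pics/c4.png',cv2.resize(a,None,fx=2.5,fy=2.5,interpolation=3)[:,:,::-1])
print(delta(R.from_euler('xyz',[np.pi,0,3.04]),[.621,-.137,.24]), wproj([[.621,-.137,.101],[.621,-.137,.053]],st))
E
```

```text
[ 0.637  -0.1558  0.2448] [ 3.1243 -0.016   3.0542] [ 0.0456  0.3343  0.001  -0.0203 -1.2512 -0.1266]
adapter_mid 0.66 [327. 267.] [ 0.5892 -0.0464  0.053 ]
adapter_lugs 0.68 [323. 257.] [ 0.5894 -0.0426  0.018 ]
(array([-0.0157,  0.018 , -0.0059]), array([-0.0187, -0.013 , -0.0156])) [[296.9966 209.5453]
 [294.3483 195.7197]]
```

View pics/c4.png

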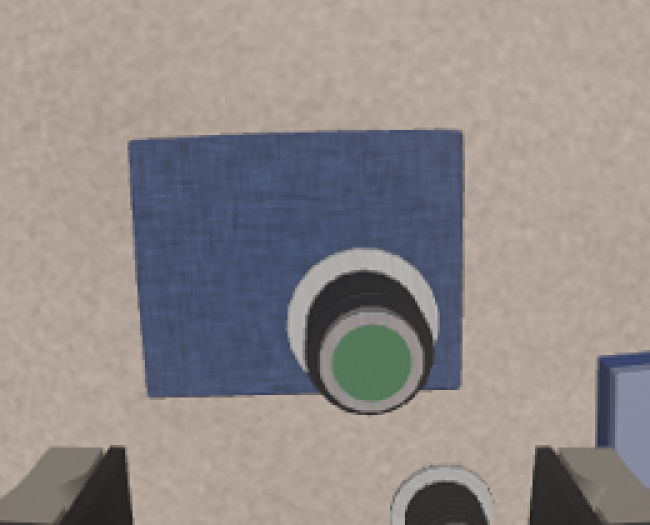

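The large adapter is alone on the pad. Its end ring is at about (299,205) and its flange at about (295,189). The smaller look-alike is at about (327,260) on the bench, so the choice stands.

```bash
python3 - <<'E'
from h import *
np.set_printoptions(precision=4,suppress=True)
st=arm.get_state()
im=cv2.imread('pics/w4.png');g=im.astype(int)
m=((g[:,:,1]>g[:,:,2]+15)&(g[:,:,1]>g[:,:,0]+8)).astype(np.uint8)
n,_,s,c=cv2.connectedComponentsWithStats(m);o=np.argsort(-s[:,4])[:4];print(s[o],c[o])
for px,z in(((298.8,204.8),.101),((295.2,188.8),.0435)):
    C,v=wray(px,st);print((C+v*(z-C[2])/v[2]))
for i in o[1:]:
    C,v=wray(c[i],st);print(c[i],(C+v*(.101-C[2])/v[2]))
print(delta(R.from_euler('xyz',[np.pi,0,3.04]),[.621,-.137,.24]),st['q'])
E
```

```text
[[     0      0    560    420 234186]
 [   283    190     32     31    767]
 [   243    301     32     13    247]] [[279.4602 209.4148]
 [298.2751 204.7914]
 [258.8907 304.8623]]
[ 0.6189 -0.1404  0.101 ]
[ 0.6191 -0.1411  0.0435]
[298.2751 204.7914] [ 0.6194 -0.1405  0.101 ]
[258.8907 304.8623] [ 0.6686 -0.0322  0.101 ]
(array([-0.0157,  0.018 , -0.0059]), array([-0.0187, -0.013 , -0.0156])) [ 0.0469  0.3323  0.0004 -0.0203 -1.2513 -0.1264]
```

Request:
apply_moves --increments '[-0.0087,0.0082,-0.025,-0.009,-0.0065,-0.008,-0.0087,0.0082,-0.025,-0.009,-0.0065,-0.008,0,0,-0.025,0,0,0,0,0,-0.02,0,0,0,0,0,-0.01,0,0,0,0,0,0,0,0,0,0,0,0,0,0,0]'

```text
t: 5.48
eef_pos: [0.6206, -0.1317, 0.1477]
ee_rot: [3.139, 0.019, 3.048]
force: [-0.3, -0.8, -0.1]
width: 0.0871
```

```bash
python3 - <<'E'
from h import *
print(delta(R.from_euler('xyz',[np.pi,0,3.04]),[.6197,-.1395,.062]))
E
```

```text
(array([-0.00090395, -0.00779823, -0.0857184 ]), array([-0.00024369,  0.01913106, -0.00820776]))
```

Request:
apply_moves --increments '[-0.001,-0.008,0,0,0.019,-0.008,0,0,0,0,0,0,0,0,0,0,0,0,0,0,0,0,0,0]'

```text
t: 5.82
eef_pos: [0.6226, -0.1389, 0.1534]
ee_rot: [3.141, 0.008, 3.042]
force: [0.7, 1.1, 0.0]
width: 0.0877
```

```bash
python3 - <<'E'
from h import *
print(delta(R.from_euler('xyz',[np.pi,0,3.04]),[.6197,-.1395,.062]))
E
```

```text
(array([-0.00291528, -0.00057555, -0.09143277]), array([-1.06344589e-06,  8.11133173e-03, -2.01478935e-03]))
```

Request:
apply_moves --increments '[-0.002,0,-0.015,0,0.008,-0.002,-0.001,-0.0005,-0.015,0,0,0,0,0,-0.015,0,0,0,0,0,-0.015,0,0,0,0,0,-0.015,0,0,0,0,0,-0.01,0,0,0,0,0,0,0,0,0,0,0,0,0,0,0,0,0,0,0,0,0]'

```text
t: 6.57
eef_pos: [0.6219, -0.1384, 0.0688]
ee_rot: [3.14, 0.01, 3.041]
force: [0.5, 0.0, -0.2]
width: 0.0878
```

```bash
python3 - <<'E'
from h import *
print(delta(R.from_euler('xyz',[np.pi,0,3.04]),[.6197,-.1395,.062]))
E
```

```text
(array([-0.00215002, -0.00108342, -0.00682023]), array([-0.00023431,  0.01026271, -0.00073972]))
```

Request:
apply_moves --increments '[-0.002,-0.001,-0.006,0,0.01,0,-0.001,0,-0.001,0,0.004,0,0,0,0,0,0,0]'

```text
t: 6.82
eef_pos: [0.6201, -0.1394, 0.0636]
ee_rot: [3.142, -0.001, 3.041]
force: [0.0, 0.8, 0.8]
width: 0.0875
```

Request:
apply_moves --increments '[0,0,0,0,0,0,0,0,0,0,0,0,0,0,0,0,0,0,0,0,0,0,0,0,0,0,0,0,0,0,0,0,0,0,0,0,0,0,0,0,0,0,0,0,0,0,0,0,0,0,0,0,0,0,0,0,0,0,0,0]' --hand 1 --force 40

```text
t: 7.65
eef_pos: [0.6209, -0.1396, 0.065]
ee_rot: [3.141, 0.001, 3.041]
force: [0.2, 0.3, 0.5]
width: 0.0494
```

Request:
apply_moves --increments '[0,0,0.015,0,0,0,0,0,0.02,0,0,0,0,0,0.03,0,0,0,0,0,0.03,0,0,0,0,0,0.03,0,0,0,0,0,0,0,0,0,0,0,0,0,0,0]'

```text
t: 8.23
eef_pos: [0.6155, -0.1391, 0.1899]
ee_rot: [3.141, -0.011, 3.039]
force: [-0.3, 0.2, -3.1]
width: 0.0492
```

```bash
python3 - <<'E'
from h import *
np.set_printoptions(precision=4,suppress=True)
st=arm.get_state();print(st)
side=grab('side');im=grab('wrist')
print([ (d['point'],d['conf']) for d in finder.landmark_of('side','adapter_mid')],proj('side',st['eef_pos']))
c=proj('side',st['eef_pos']).astype(int)
a=cv2.resize(side[max(c[1]-70,0):c[1]+80,c[0]-60:c[0]+60],(400,500),interpolation=3)
b=cv2.resize(im,None,fx=.7,fy=.7);b=np.vstack([b,np.zeros((500-b.shape[0],b.shape[1],3),np.uint8)])
cv2.imwrite('pics/g.png',np.hstack([a,b])[:,:,::-1])
E
```

```text
{'t': 8.2333, 'q': array([ 0.085 ,  0.3265, -0.1466, -0.0028, -1.1085, -0.186 ]), 'qd': array([ 0.001 , -0.0401,  0.0478,  0.0187, -0.0302, -0.0004]), 'joint_efforts': array([ -0.001 , -58.8096,  31.0852,   7.8129,  -0.0205,   0.0032]), 'eef_pos': array([ 0.6155, -0.1391,  0.1899]), 'ee_rot': array([ 3.1412, -0.011 ,  3.0394]), 'force': array([-0.2632,  0.2211, -3.1092]), 'moment': array([ 0.1234,  0.0182, -0.0388]), 'width': 0.04916507315790859}
[([270.7, 223.9], 0.7)] [264.9845 138.2512]
```

View pics/g.png

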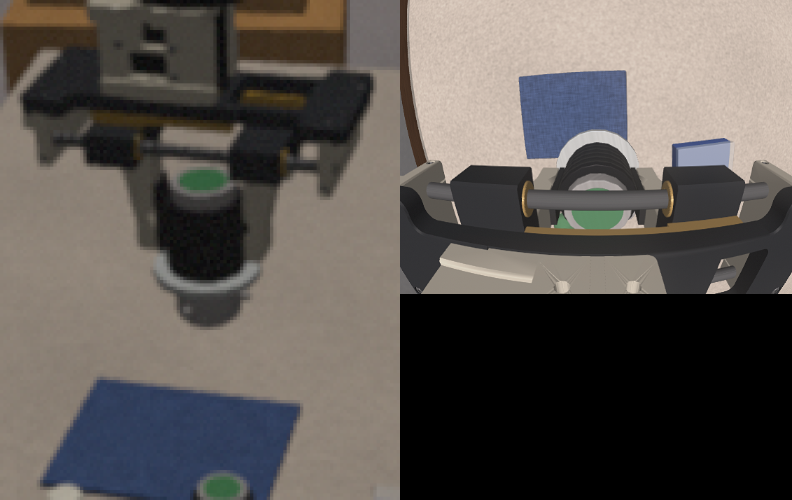

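The larger adapter is held upright, with the opening at 49 mm and the pad empty. Next I'll check how it sits in the hand and work out the port poses.

```bash
cat >> h.py <<'E'
PO=np.array([.5975,.157,.170]);YAW=.095
AX=R.from_euler('z',YAW).as_matrix()@np.array([-np.sin(np.deg2rad(24)),0,np.cos(np.deg2rad(24))])
def Rport(yaw=3.04,tw=0):
    k=np.cross([0,0,1],AX);k*=np.deg2rad(24)/np.linalg.norm(k)
    return R.from_rotvec(k)*R.from_euler('xyz',[np.pi,0,yaw])
def rep():
    st=arm.get_state();d=st['eef_pos']-PO;h=d@AX;lat=d-h*AX
    print('t',round(st['t'],2),'TCP out mm',np.round(h*1e3,1),'mid out',np.round(h*1e3-12,1),'lat world',np.round(lat*1e3,1),'F',np.round(st['force'],1),'M',np.round(st['moment'],2),'Fax',np.round(st['force']@AX,1),'q6',np.round(st['q'][5],3),'w',round(st['width'],4))
    z=R.from_euler('xyz',st['ee_rot']).as_matrix()[:,2];print(' tilt corr rotvec',np.round(np.cross(z,-AX),3),'move for lat 0',np.round(-lat,4))
    return st
E
python3 - <<'E'
from h import *
np.set_printoptions(precision=4,suppress=True)
st=arm.get_state();print(st['eef_pos'],AX)
print(delta(Rport(),PO+.095*AX))
st=arm.get_state();im=grab('wrist')
Rt=R.from_euler('xyz',st['ee_rot']).as_matrix()
ph=np.linspace(0,2*np.pi,360,endpoint=False)
cand=[]
G=None
from fit import grad
G=grad(im)
for dx in np.arange(-.004,.0041,.0005):
  for dy in np.arange(-.006,.0061,.0005):
    P=(Rt@np.array([.034*np.cos(ph)+dx,.034*np.sin(ph)+dy,0*ph+.0215])).T+st['eef_pos']
    uv=wproj(P,st).astype(np.float32);uv=uv[uv[:,1]<220]
    cand.append((float(np.mean(cv2.remap(G,uv[:,0].copy(),uv[:,1].copy(),1))),dx,dy))
print(sorted(cand)[-5:])
E
```

```text
[ 0.6152 -0.1392  0.1886] [-0.4049 -0.0386  0.9135]
(array([-0.0562,  0.2926,  0.0682]), array([ 0.0387, -0.4297, -0.0001]))
[(279.8678283691406, np.float64(0.0014999999999999996), np.float64(-0.002499999999999997)), (281.9378662109375, np.float64(0.002), np.float64(-0.002499999999999997)), (290.49578857421875, np.float64(0.002), np.float64(-0.0019999999999999966)), (295.35211181640625, np.float64(0.001), np.float64(-0.0019999999999999966)), (304.2121887207031, np.float64(0.0014999999999999996), np.float64(-0.0019999999999999966))]
```

Request:
apply_moves --increments '[-0.003,0,0.03,0,0,0,-0.003,0.01,0.03,0,0,0,-0.004,0.025,0.015,0.004,-0.043,0,-0.005,0.025,0,0.004,-0.043,0,-0.005,0.025,0,0.004,-0.043,0,-0.005,0.025,0,0.004,-0.043,0,-0.005,0.025,0,0.004,-0.043,0,-0.005,0.025,0,0.004,-0.043,0,-0.005,0.025,0,0.004,-0.043,0,-0.005,0.025,0,0.004,-0.043,0,-0.005,0.025,0,0.004,-0.043,0,-0.005,0.025,0,0.004,-0.043,0,-0.005,0.025,0,0,0,0,0,0.0,0,0,0,0,0,0,0,0,0,0,0,0,0,0,0,0,0,0,0,0,0,0]'

```text
t: 9.85
eef_pos: [0.5402, 0.1544, 0.2403]
ee_rot: [3.057, 0.39, 3.024]
force: [-0.2, -0.3, -2.5]
width: 0.0491
```

```bash
python3 - <<'E'
from h import *
np.set_printoptions(precision=4,suppress=True)
st=rep();print(delta(Rport(),PO+.09*AX),st['q'])
E
```

```text
t 9.85 TCP out mm 87.5 mid out 75.5 lat world [-21.8   0.7  -9.6] F [-0.2 -0.3 -2.5] M [-0.08  1.67 -0.03] Fax -2.2 q6 -1.167 w 0.0491
 tilt corr rotvec [-0.    -0.02  -0.001] move for lat 0 [ 0.0218 -0.0007  0.0096]
(array([ 0.0208, -0.0008,  0.0119]), array([-0.0001, -0.0205, -0.0016])) [ 0.7665 -0.0509 -0.7054  0.4138 -0.6379 -1.1669]
```

Request:
apply_moves --increments '[0.0105,-0.0005,0.006,0,-0.01,0,0.0105,-0.0005,0.006,0,-0.01,0,0,0,0,0,0,0,0,0,0,0,0,0,0,0,0,0,0,0]'

```text
t: 10.27
eef_pos: [0.565, 0.1504, 0.2529]
ee_rot: [3.056, 0.411, 3.018]
force: [-0.1, -0.5, -1.8]
width: 0.0497
```

```bash
python3 - <<'E'
from h import *
np.set_printoptions(precision=4,suppress=True)
st=rep();im=grab('side');w=grab('wrist','w6.png')
print([(d['point'],d['conf']) for d in finder.landmark_of('side','adapter_lugs')],proj('side',st['eef_pos']-AX*.047))
# draw predicted axis & nose circle & rim on side crop
Rt=R.from_euler('xyz',st['ee_rot']).as_matrix();ph=np.linspace(0,2*np.pi,60)
x0,y0,k=180,120,4
s=cv2.resize(im[y0:y0+150,x0:x0+120],None,fx=k,fy=k,interpolation=3)[:,:,::-1].copy()
for r,z,c in((.034,.0235,(0,0,255)),(.021,.057,(0,255,0))):
    P=(Rt@np.array([r*np.cos(ph),r*np.sin(ph),0*ph+z])).T+st['eef_pos']
    cv2.polylines(s,[((np.array([proj('side',p) for p in P])-[x0,y0]+.5)*k).astype(np.int32)],True,c,1)
from fit import circ
for r in(.036,.028): cv2.polylines(s,[((np.array([proj('side',p) for p in circ([PO[0],PO[1],YAW],r)])-[x0,y0]+.5)*k).astype(np.int32)],True,(255,0,255),1)
cv2.imwrite('pics/s6.png',s)
E
```

```text
t 10.27 TCP out mm 89.1 mid out 77.1 lat world [ 3.5 -3.2  1.4] F [-0.1 -0.5 -1.8] M [-0.09  1.67  0.01] Fax -1.6 q6 -1.138 w 0.0497
 tilt corr rotvec [0.002 0.    0.001] move for lat 0 [-0.0035  0.0032 -0.0014]
[([249.2, 224.7], 0.97), ([271.7, 238.0], 0.71)] [247.1447 223.9105]
```

View pics/s6.png

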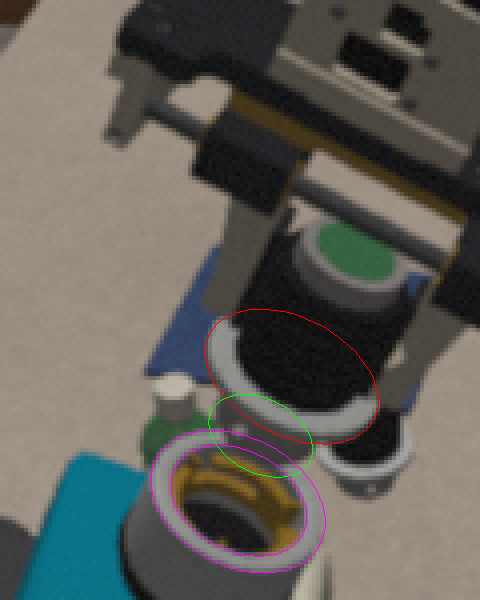

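The predicted flange and rim overlays match within about 1 px, so the adapter is on the tool axis. I'll close in to just outside the rim.

Request:
apply_moves --increments '[0.0031,0.0024,-0.0117,0,0,0,0.0031,0.0024,-0.0117,0,0,0,0,0,0,0,0,0,0,0,0,0,0,0,0,0,0,0,0,0,0,0,0,0,0,0]'

```text
t: 10.92
eef_pos: [0.5702, 0.1554, 0.23]
ee_rot: [3.055, 0.411, 3.02]
force: [0.5, 0.0, -2.0]
width: 0.049
```

```bash
python3 -c "
from h import *
rep()"
```

```text
t 10.92 TCP out mm 65.9 mid out 53.9 lat world [-0.6  0.9 -0.2] F [ 0.5  0.  -2. ] M [-0.07  1.61  0.05] Fax -2.0 q6 -1.179 w 0.049
 tilt corr rotvec [0.001 0.001 0.001] move for lat 0 [ 0.0006 -0.0009  0.0002]
```

Request:
apply_moves --increments '[0.0022,0.0002,-0.0035,0,0,0,0.0016,0.0002,-0.0037,0,0,0,0.0016,0.0002,-0.0037,0,0,0,0,0,0,0,0,0,0,0,0,0,0,0]'

```text
t: 11.33
eef_pos: [0.5765, 0.1566, 0.22]
ee_rot: [3.053, 0.413, 3.019]
force: [-0.7, -0.9, -1.8]
width: 0.0496
```

```bash
python3 -c "
from h import *
rep()"
```

```text
t 11.33 TCP out mm 54.2 mid out 42.2 lat world [0.9 1.7 0.5] F [-0.7 -0.9 -1.8] M [0.   1.64 0.03] Fax -1.4 q6 -1.193 w 0.0496
 tilt corr rotvec [-0.001  0.003 -0.   ] move for lat 0 [-0.0009 -0.0017 -0.0005]
```

Request:
apply_moves --increments '[0.0016,0.0002,-0.0037,0,0,0,0.0008,0.0001,-0.0018,0,0,0,0,0,0,0,0,0]'

```text
t: 11.58
eef_pos: [0.5792, 0.1568, 0.2139]
ee_rot: [3.053, 0.413, 3.019]
force: [0.0, 0.4, -2.1]
width: 0.0496
```

```bash
python3 -c "
from h import *
rep()"
```

```text
t 11.58 TCP out mm 47.5 mid out 35.5 lat world [0.9 1.7 0.5] F [ 0.   0.4 -2.1] M [-0.07  1.69  0.04] Fax -2.0 q6 -1.202 w 0.0496
 tilt corr rotvec [-0.001  0.003 -0.   ] move for lat 0 [-0.0009 -0.0017 -0.0005]
```

Request:
apply_moves --increments '[0.0004,-0.0008,-0.0022,0,0,0,0.0008,0.0001,-0.0018,0,0,0,0.0008,0.0001,-0.0018,0,0,0,0,0,0,0,0,0]'

```text
t: 11.92
eef_pos: [0.5817, 0.1568, 0.2078]
ee_rot: [3.052, 0.414, 3.02]
force: [-2.1, 0.6, -1.0]
width: 0.0495
```

```bash
python3 -c "
from h import *
rep()"
```

```text
t 11.92 TCP out mm 41.0 mid out 29.0 lat world [0.8 1.4 0.4] F [-2.1  0.6 -1. ] M [0.08 1.86 0.08] Fax -0.1 q6 -1.212 w 0.0495
 tilt corr rotvec [-0.001  0.004 -0.   ] move for lat 0 [-0.0008 -0.0014 -0.0004]
```

Request:
apply_moves --increments '[0.0008,0.0001,-0.0018,0,0,0,0.0008,0.0001,-0.0018,0,0,0,0,0,0,0,0,0]'

```text
t: 12.17
eef_pos: [0.5821, 0.1567, 0.2074]
ee_rot: [3.051, 0.417, 3.019]
force: [-2.6, 3.0, -3.7]
width: 0.0496
```

```bash
python3 -c "
from h import *
rep()"
```

```text
t 12.17 TCP out mm 40.4 mid out 28.4 lat world [1.  1.2 0.5] F [-2.6  3.  -3.7] M [0.81 2.97 0.44] Fax -2.4 q6 -1.219 w 0.0496
 tilt corr rotvec [-0.002  0.007 -0.001] move for lat 0 [-0.001  -0.0012 -0.0005]
```

The adapter rests on the ridges at adapter_mid 28.4 mm. Now I'll turn it backward with a light push.

Request:
apply_moves --increments '[0.0004,-0.0003,-0.0015,-0.024,-0.0023,0.055,0.0004,-0.0003,-0.0015,-0.024,-0.0023,0.055,0.0006,0.0001,-0.0014,-0.024,-0.0023,0.055,0.0006,0.0001,-0.0014,-0.024,-0.0023,0.055,0.0006,0.0001,-0.0014,-0.024,-0.0023,0.055,0.0006,0.0001,-0.0014,-0.024,-0.0023,0.055]'

```text
t: 12.67
eef_pos: [0.5834, 0.1569, 0.2018]
ee_rot: [-3.075, 0.422, -2.86]
force: [-10.0, -3.1, 10.7]
width: 0.0495
```

```bash
python3 -c "
from h import *
rep()"
```

```text
t 12.67 TCP out mm 34.8 mid out 22.8 lat world [-0.1  1.3  0. ] F [-10.   -3.1  10.7] M [-0.75  3.21 -1.19] Fax 14.0 q6 -0.849 w 0.0495
 tilt corr rotvec [-0.01   0.007 -0.004] move for lat 0 [ 0.0001 -0.0013 -0.    ]
```

Request:
apply_moves --increments '[0.0005,-0.0004,-0.0014,-0.01,0.004,0.01,0.0006,-0.0002,-0.0014,0,0,0,0,0,0,0,0,0]'

```text
t: 12.92
eef_pos: [0.5838, 0.1566, 0.2011]
ee_rot: [-3.069, 0.418, -2.849]
force: [4.3, 2.4, -10.6]
width: 0.0492
```

```bash
python3 -c "
from h import *
rep()"
```

```text
t 12.92 TCP out mm 33.9 mid out 21.9 lat world [0.  0.9 0. ] F [  4.3   2.4 -10.6] M [ 0.98  1.43 -0.61] Fax -11.5 q6 -0.835 w 0.0492
 tilt corr rotvec [-0.008  0.005 -0.004] move for lat 0 [-0.     -0.0009 -0.    ]
```

Request:
apply_moves --increments '[0,0,0,0,0,0,0,0,0,0,0,0]'

```text
t: 13.08
eef_pos: [0.5837, 0.1567, 0.2009]
ee_rot: [-3.071, 0.419, -2.852]
force: [0.3, 0.9, -2.9]
width: 0.0494
```

```bash
python3 - <<'E'
from h import *
st=rep();im=grab('side');w=grab('wrist','w7.png')
Rt=R.from_euler('xyz',st['ee_rot']).as_matrix();ph=np.linspace(0,2*np.pi,60)
x0,y0,k=180,130,4
s=cv2.resize(im[y0:y0+150,x0:x0+120],None,fx=k,fy=k,interpolation=3)[:,:,::-1].copy()
for r,z,c in((.034,.0215,(0,0,255)),(.034,.0275,(0,255,0))):
    P=(Rt@np.array([r*np.cos(ph),r*np.sin(ph),0*ph+z])).T+st['eef_pos']
    cv2.polylines(s,[((np.array([proj('side',p) for p in P])-[x0,y0]+.5)*k).astype(np.int32)],True,c,1)
cv2.imwrite('pics/s7.png',s)
E
```

```text
t 13.08 TCP out mm 33.8 mid out 21.8 lat world [-0.1  1.   0. ] F [ 0.3  0.9 -2.9] M [ 0.49  1.56 -0.73] Fax -2.8 q6 -0.837 w 0.0494
 tilt corr rotvec [-0.009  0.004 -0.004] move for lat 0 [ 0.0001 -0.001  -0.    ]
```

View pics/s7.png

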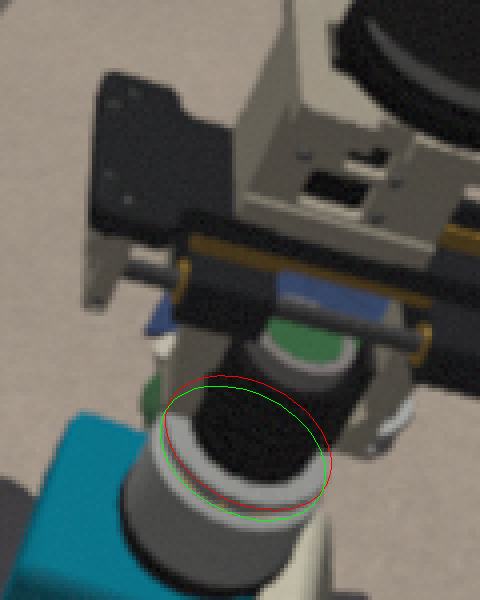

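Request:
apply_moves --increments '[0.0006,-0.0005,-0.0014,0.008,0.005,-0.022,0.0012,-0.0003,-0.0027,0,0,0,0.0012,0.0001,-0.0027,0,0,0]'

```text
t: 13.43
eef_pos: [0.5866, 0.1564, 0.1969]
ee_rot: [-3.081, 0.419, -2.878]
force: [-43.9, -2.6, 40.8]
width: 0.0495
```

```bash
python3 -c "
from h import *
rep()"
```

```text
t 13.43 TCP out mm 29.0 mid out 17.0 lat world [0.8 0.5 0.4] F [-43.9  -2.6  40.8] M [-0.27 10.85  0.39] Fax 55.1 q6 -0.863 w 0.0495
 tilt corr rotvec [-0.008  0.003 -0.003] move for lat 0 [-0.0008 -0.0005 -0.0004]
```

Request:
apply_moves --increments '[-0.0006,-0.0003,0.0012,0,0,0,0,0,0,0,0,0,0,0,0,0,0,0]'

```text
t: 13.68
eef_pos: [0.5851, 0.1562, 0.1987]
ee_rot: [-3.08, 0.419, -2.877]
force: [-1.6, 1.6, -1.5]
width: 0.0495
```

```bash
python3 -c "
from h import *
rep()"
```

```text
t 13.68 TCP out mm 31.3 mid out 19.3 lat world [0.3 0.4 0.1] F [-1.6  1.6 -1.5] M [0.33 2.09 0.1 ] Fax -0.8 q6 -0.861 w 0.0495
 tilt corr rotvec [-0.008  0.003 -0.003] move for lat 0 [-0.0003 -0.0004 -0.0001]
```

The adapter is seated at the gap floor (19.3 mm measured, 19 expected). Now I'll turn it forward.

Request:
apply_moves --increments '[0.0002,-0.0002,-0.0005,0.022,0.003,-0.056,0.0002,-0.0001,-0.0005,0.022,0.003,-0.056,0.0002,0,-0.0005,0.022,0.003,-0.056,0.0002,0,-0.0005,0.024,0.0023,-0.055,0.0002,0,-0.0005,0.024,0.0023,-0.055,0.0002,0,-0.0005,0.024,0.0023,-0.055]' --force 50

```text
t: 14.18
eef_pos: [0.5871, 0.1572, 0.1977]
ee_rot: [3.048, 0.413, 3.002]
force: [-13.8, 2.1, 7.8]
width: 0.0494
```

```bash
python3 -c "
from h import *
rep()"
```

```text
t 14.18 TCP out mm 29.5 mid out 17.5 lat world [1.6 1.3 0.8] F [-13.8   2.1   7.8] M [1.1  5.25 0.93] Fax 12.7 q6 -1.253 w 0.0494
 tilt corr rotvec [0.002 0.004 0.001] move for lat 0 [-0.0016 -0.0013 -0.0008]
```

Request:
apply_moves --increments '[-0.0005,-0.0005,-0.0003,0.024,0.0043,-0.055,-0.0002,-0.0003,-0.0003,0.024,0.004,-0.055,0.0001,0,-0.0003,0.024,0.0023,-0.055,0.0001,0,-0.0003,0.024,0.0023,-0.055,0.0001,0,-0.0003,0.024,0.0023,-0.055,0,0,0,0,0,0]'

```text
t: 14.68
eef_pos: [0.5876, 0.157, 0.1969]
ee_rot: [2.925, 0.362, 2.666]
force: [-7.1, 1.3, 3.3]
width: 0.0498
```

```bash
python3 -c "
from h import *
rep()"
```

```text
t 14.68 TCP out mm 28.6 mid out 16.6 lat world [1.7 1.1 0.8] F [-7.1  1.3  3.3] M [0.53 3.21 0.28] Fax 5.8 q6 -1.565 w 0.0498
 tilt corr rotvec [0.006 0.001 0.003] move for lat 0 [-0.0017 -0.0011 -0.0008]
```

Request:
apply_moves --increments '[-0.0005,-0.0004,-0.0003,0.026,0.0023,-0.054,-0.0002,-0.0002,-0.0004,0.026,0.0023,-0.054,0.0001,0,-0.0003,0.024,0.0023,-0.055,0.0001,0,-0.0003,0.024,0.0023,-0.055,0.0001,0,-0.0003,0.024,0.0023,-0.055]'

```text
t: 15.1
eef_pos: [0.5882, 0.1569, 0.1959]
ee_rot: [2.825, 0.279, 2.353]
force: [-10.6, 2.6, 5.3]
width: 0.0494
```

```bash
python3 -c "
from h import *
rep()"
```

```text
t 15.1 TCP out mm 27.4 mid out 15.4 lat world [1.8 1.  0.8] F [-10.6   2.6   5.3] M [1.06 4.19 0.7 ] Fax 9.0 q6 -1.871 w 0.0494
 tilt corr rotvec [0.005 0.    0.002] move for lat 0 [-0.0018 -0.001  -0.0008]
```

Request:
apply_moves --increments '[-0.0003,-0.0002,0,0.026,0.0023,-0.054,0,0,-0.0002,0.024,0.0023,-0.055,0,0,-0.0002,0.024,0.0023,-0.055]'

```text
t: 15.35
eef_pos: [0.5876, 0.1566, 0.1955]
ee_rot: [2.782, 0.217, 2.173]
force: [-12.4, 3.5, 6.3]
width: 0.0493
```

```bash
python3 -c "
from h import *
st=rep();print('Max',st['moment']@AX)"
```

```text
t 15.35 TCP out mm 27.3 mid out 15.3 lat world [1.2 0.6 0.5] F [-12.4   3.5   6.3] M [1.04 4.54 2.24] Fax 10.6 q6 -2.056 w 0.0493
 tilt corr rotvec [ 0.005 -0.001  0.002] move for lat 0 [-0.0012 -0.0006 -0.0005]
Max 1.4526479179572809
```

Request:
apply_moves --increments '[-0.0002,-0.0001,0,0.026,0.0023,-0.054,0,0,-0.0002,0.024,0.0023,-0.055]'

```text
t: 15.52
eef_pos: [0.5888, 0.1582, 0.1966]
ee_rot: [2.757, 0.174, 2.061]
force: [4.3, -1.7, -0.7]
width: 0.0495
```

```bash
python3 - <<'E'
from h import *
st=rep();print('Max',st['moment']@AX)
im=grab('side');w=grab('wrist','w8.png')
x0,y0,k=190,190,6
s=cv2.resize(im[y0:y0+95,x0:x0+110],None,fx=k,fy=k,interpolation=3)[:,:,::-1].copy()
cv2.imwrite('pics/s8.png',s)
E
```

```text
t 15.52 TCP out mm 27.7 mid out 15.7 lat world [2.5 2.3 1.2] F [ 4.3 -1.7 -0.7] M [-0.98 -0.37  1.13] Fax -2.3 q6 -2.175 w 0.0495
 tilt corr rotvec [0.003 0.002 0.001] move for lat 0 [-0.0025 -0.0023 -0.0012]
Max 1.4412197332771652
```

View pics/s8.png

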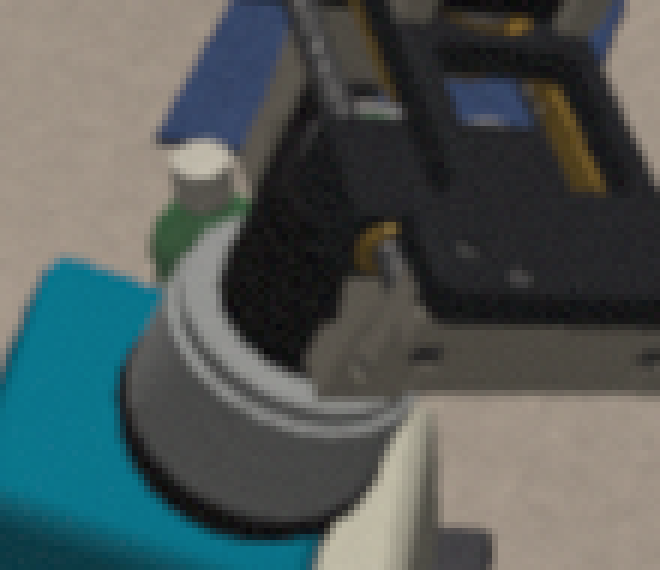

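The flange looks even on the rim, and the torque rose at the end. I'll recentre and test once more with a firmer grip to confirm the end stop.

Request:
apply_moves --increments '[-0.002,-0.0018,-0.001,0,0,0,0,0,0,0,0,0,0,0,0,0,0,0]' --force 60

```text
t: 15.87
eef_pos: [0.5888, 0.1583, 0.1966]
ee_rot: [2.755, 0.178, 2.072]
force: [-3.2, 1.2, 1.7]
width: 0.0492
```

```bash
python3 -c "
from h import *
st=rep();print('Max',st['moment']@AX)"
```

```text
t 15.87 TCP out mm 27.8 mid out 15.8 lat world [2.5 2.3 1.2] F [-3.2  1.2  1.7] M [0.1  2.02 0.98] Fax 2.8 q6 -2.169 w 0.0492
 tilt corr rotvec [0.001 0.005 0.001] move for lat 0 [-0.0025 -0.0023 -0.0012]
Max 0.7740385003726356
```

Request:
apply_moves --increments '[0.0001,0,-0.0004,0.024,0.0023,-0.055,0,0,-0.0002,0.024,0.0023,-0.055]'

```text
t: 16.03
eef_pos: [0.5902, 0.159, 0.1975]
ee_rot: [2.736, 0.135, 1.965]
force: [10.5, -2.4, -3.1]
width: 0.0492
```

```bash
python3 -c "
from h import *
st=rep();print('Max',st['moment']@AX)"
```

```text
t 16.03 TCP out mm 28.0 mid out 16.0 lat world [4.  3.1 1.9] F [10.5 -2.4 -3.1] M [-1.59 -2.21  1.14] Fax -7.0 q6 -2.288 w 0.0492
 tilt corr rotvec [0.002 0.007 0.001] move for lat 0 [-0.004  -0.0031 -0.0019]
Max 1.772284824050963
```

Request:
apply_moves --increments '[0,0,0,0,0,0,0,0,0,0,0,0,0,0,0,0,0,0,0,0,0,0,0,0,0,0,0,0,0,0,0,0,0,0,0,0,0,0,0,0,0,0]' --hand 0

```text
t: 16.62
eef_pos: [0.5901, 0.1574, 0.1973]
ee_rot: [2.738, 0.136, 1.963]
force: [0.1, -1.1, 0.1]
width: 0.0864
```

```bash
python3 - <<'E'
from h import *
np.set_printoptions(precision=4,suppress=True)
st=rep();print(np.round(st['q'],2), 'turn +1.2 target', (1.2*AX).round(3))
Rc=R.from_euler('xyz',st['ee_rot']);print('x tool',Rc.as_matrix()[:,0],'y',Rc.as_matrix()[:,1])
im=grab('side');print([(d['point'],round(d['conf'],2)) for d in finder.landmark_of('side','adapter_mid')],proj('side',PO+AX*.0165),proj('side',PO+AX*.019))
E
```

```text
t 16.62 TCP out mm 28.0 mid out 16.0 lat world [3.9 1.5 1.8] F [ 0.1 -1.1  0.1] M [-0.05  1.22 -0.01] Fax 0.1 q6 -2.287 w 0.0864
 tilt corr rotvec [0.003 0.006 0.002] move for lat 0 [-0.0039 -0.0015 -0.0018]
[ 0.68  0.07 -0.74  0.55 -0.46 -2.29] turn +1.2 target [-0.486 -0.046  1.096]
x tool [-0.3786  0.9156 -0.1355] y [0.8295 0.4006 0.3892]
[([241.2, 238.8], 0.73), ([269.4, 226.0], 0.58)] [243.0862 237.4387] [243.6517 236.3735]
```

Released. I'll regrasp centred, turned back 0.9 rad, and try turning forward again as a final check that it is fully home.

Request:
apply_moves --increments '[-0.002,-0.0008,-0.0009,0,0,0,-0.002,-0.0008,-0.0009,0,0.006,0,0,0,0,-0.04,-0.004,0.091,0,0,0,-0.04,-0.004,0.091,0,0,0,-0.04,-0.004,0.091,0,0,0,-0.04,-0.004,0.091,0,0,0,-0.04,-0.004,0.091,0,0,0,-0.04,-0.004,0.091,0,0,0,-0.04,-0.004,0.091,0,0,0,-0.04,-0.004,0.091,0,0,0,-0.04,-0.004,0.091,0,0,0,0,0,0,0,0,0,0,0,0]'

```text
t: 17.8
eef_pos: [0.5835, 0.1546, 0.1944]
ee_rot: [3.008, 0.397, 2.901]
force: [0.1, 0.7, -0.4]
width: 0.0875
```

```bash
python3 -c "
from h import *
st=rep();print(delta(Rport(),PO+AX*.028))"
```

```text
t 17.8 TCP out mm 28.0 mid out 16.0 lat world [-2.7 -1.3 -1.2] F [ 0.1  0.7 -0.4] M [-0.02  1.27  0.03] Fax -0.5 q6 -1.341 w 0.0875
 tilt corr rotvec [ 0.001 -0.001  0.   ] move for lat 0 [0.0027 0.0013 0.0012]
(array([0.00269337, 0.00128205, 0.00120884]), array([-0.04456738, -0.00496001,  0.10296755]))
```

Request:
apply_moves --increments '[0.0032,0.002,0.0014,0,0,0,0,0,0,0,0,0,0,0,0,0,0,0]'

```text
t: 18.05
eef_pos: [0.5868, 0.1568, 0.1959]
ee_rot: [3.005, 0.396, 2.893]
force: [-0.4, 0.4, -0.2]
width: 0.0874
```

Request:
apply_moves --increments '[0,0,0,0,0,0,0,0,0,0,0,0,0,0,0,0,0,0,0,0,0,0,0,0,0,0,0,0,0,0,0,0,0,0,0,0,0,0,0,0,0,0,0,0,0,0,0,0,0,0,0,0,0,0]' --hand 1 --force 50

```text
t: 18.8
eef_pos: [0.5867, 0.1568, 0.1957]
ee_rot: [3.004, 0.395, 2.889]
force: [-0.9, 0.6, -0.3]
width: 0.0494
```

```bash
python3 -c "
from h import *
st=rep();print('Max',st['moment']@AX)"
```

```text
t 18.8 TCP out mm 27.9 mid out 15.9 lat world [0.5 0.8 0.2] F [-0.9  0.6 -0.3] M [-0.01  1.2   0.02] Fax 0.1 q6 -1.344 w 0.0494
 tilt corr rotvec [ 0.001 -0.001  0.   ] move for lat 0 [-0.0005 -0.0008 -0.0002]
Max -0.02439660146124018
```

Request:
apply_moves --increments '[0.0001,0,-0.0003,0.024,0.0023,-0.055,0.0001,0,-0.0003,0.024,0.0023,-0.055]'

```text
t: 18.97
eef_pos: [0.5869, 0.1577, 0.1958]
ee_rot: [2.956, 0.378, 2.765]
force: [-5.6, 5.5, 3.6]
width: 0.0493
```

```bash
python3 -c "
from h import *
st=rep();print('Max',st['moment']@AX)"
```

```text
t 18.97 TCP out mm 27.8 mid out 15.8 lat world [0.7 1.7 0.4] F [-5.6  5.5  3.6] M [1.44 2.81 2.32] Fax 5.3 q6 -1.465 w 0.0493
 tilt corr rotvec [ 0.001 -0.     0.   ] move for lat 0 [-0.0007 -0.0017 -0.0004]
Max 1.4307815000268003
```

The forward turn was blocked at once, with 1.4 N m and the grip slipping, so it is at the end stop. I'll release and retreat along the port axis.

Request:
apply_moves --increments '[0,0,0,0,0,0,0,0,0,0,0,0,0,0,0,0,0,0,0,0,0,0,0,0,0,0,0,0,0,0,0,0,0,0,0,0,0,0,0,0,0,0,0,0,0,0,0,0]' --hand 0

```text
t: 19.63
eef_pos: [0.587, 0.1577, 0.1959]
ee_rot: [2.956, 0.378, 2.765]
force: [-0.5, 0.5, -0.4]
width: 0.0872
```

Request:
apply_moves --increments '[-0.0043,-0.001,0.0095,0,0,0,-0.004,-0.0004,0.0091,0,0,0,-0.008,-0.0008,0.0183,0,0,0,-0.008,-0.0008,0.0183,0,0,0,-0.008,-0.0008,0.0183,0,0,0,-0.008,-0.0008,0.0183,0,0,0,-0.012,-0.001,0.027,0,0,0,-0.012,-0.001,0.027,0,0,0,0,0,0,0,0,0,0,0,0,0,0,0]'

```text
t: 20.47
eef_pos: [0.5177, 0.1485, 0.3457]
ee_rot: [2.961, 0.373, 2.766]
force: [0.5, -0.1, -0.3]
width: 0.0878
```

```bash
python3 - <<'E'
from h import *
from fit import grad
rep();im=grab('side');t=grab('top')
for n in('adapter_mid','eyepiece_mid','slidebox_mid','bottle_mid'):
    print(n,[(np.round(d['point']),round(d['conf'],2)) for d in finder.landmark_of('side',n)],[(np.round(d['point']),round(d['conf'],2)) for d in finder.landmark_of('top',n)])
x0,y0,k=180,160,5
s=cv2.resize(im[y0:y0+120,x0:x0+110],None,fx=k,fy=k,interpolation=3)[:,:,::-1].copy()
ph=np.linspace(0,2*np.pi,90);Rp=R.from_euler('z',YAW).as_matrix()@R.from_euler('y',-np.deg2rad(24)).as_matrix()
for m,c in((.0165,(0,0,255)),):   # flange top and end ring top
    for r,z in((.034,m-.0095),(.020,m+.048)):
        P=PO+(Rp@np.array([r*np.cos(ph),r*np.sin(ph),0*ph+z])).T
        cv2.polylines(s,[((np.array([proj('side',p) for p in P])-[x0,y0]+.5)*k).astype(np.int32)],True,c,1)
cv2.imwrite('pics/s9.png',s)
E
```

```text
t 20.47 TCP out mm 193.1 mid out 181.1 lat world [-1.6 -1.  -0.7] F [ 0.5 -0.1 -0.3] M [-0.05  1.28 -0.01] Fax -0.5 q6 -1.34 w 0.0878
 tilt corr rotvec [ 0.002 -0.006  0.001] move for lat 0 [0.0016 0.001  0.0007]
adapter_mid [(array([270., 227.]), 0.92), (array([226., 232.]), 0.61), (array([242., 239.]), 0.6)] [(array([308., 201.]), 0.63)]
eyepiece_mid [] [(array([248., 277.]), 0.93)]
slidebox_mid [(array([338., 230.]), 0.92)] [(array([324., 281.]), 0.81)]
bottle_mid [(array([222., 232.]), 0.74)] [(array([285., 151.]), 0.92)]
```

View pics/s9.png

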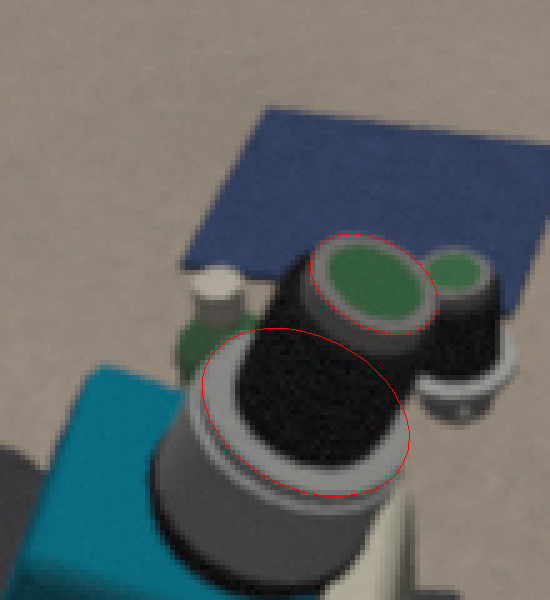

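The adapter sits square in the port, with its flange close and even on the rim. The flange and end ring match the outline drawn for home within about 1 px. The other objects are where they were.

```bash
python3 -c "
from station import arm
print(arm.job_done())"
```

```text
the job is handed in; nothing more can be done
None
```

The larger adapter from the blue pad is screwed into the inclined port, released, and handed in at about 20.5 s. I set its lugs on the ridges (adapter_mid about 28 mm outside the rim) and turned it back about 0.35 rad, until it dropped into the gaps at about 19 mm. I then turned it forward to the end stop.

**Turned home:** the depth read from the arm was about 16 mm, against 16.5 mm for home. The forward turn, about 1.2 to 1.3 rad of tool rotation, ended in stalling torque with the grip slipping. A centred second grasp was blocked at once at 1.4 N m.

**Final picture:** the flange is close and even on the rim, and the adapter matches the outline for home within about 1 px. That is about 2 mm, so the picture alone cannot prove the last millimetre; the torque stall is the better evidence.

**Other objects:** the slide box and bottle were found within 3 px of their starting places in the side and top views. The eyepiece was confirmed only in the top view (within 2 px), because the side-view search missed it.

**What went roughly:** seating it in the gap briefly pushed to 55 N along the axis (about 60 N in all), under the 120 N wrist limit. The gripper also slid a few millimetres sideways on the adapter at the end stop before I regrasped.

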